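# Shim the rocking measuring stand and load its corner pad

## Robot

A 6-joint arm with a two-finger parallel gripper is mounted at the origin on the work surface. World frame = base frame: x ahead of the robot, y to its left, z up, the work surface at z = 0. Lengths are in m, angles in degrees, forces in N, time in s.
With the tool pointing down it reaches from about 0.4 to 0.825 m from the base axis. Payload 7 kg.
Tool frame: the origin (TCP) lies midway between the tips of the shut fingers; the grasp point (between the pads) lies 19 mm behind it; z points along the fingers, y is the direction in which the jaws open and shut (so a half turn about z gives the same grasp; the last joint's range is limited). The gripper opens to 88 mm and grips with 3 to 60 N. Pads are 19 mm wide; open, the fingers measure 130 mm over their backs; the gripper's body (78 mm by 193 mm) begins 47 mm behind the grasp point.
Start: joints at [86.981, 20.546, 0.682, 0, -70.136, -16.507], TCP at [0.226, 0.636, 0.227] pointing down, gripper open.
Joint ranges: [-176.03, 176.03], [-82.01, 121.73], [-58.28, 71.71], [-173.87, 95.51], [-174.79, -0.11], [-173.66, 173.66]. Speed limits (degrees/s): [136.94, 136.94, 172.46, 180, 180, 180].

## Interface

Orientations are given as a 3x3 rotation matrix whose columns are the frame's x, y, z axes.
In Python, from rig import robot gives the robot as it stands. Calls block until the motion is done:
- robot.goto(position, orientation): joint-space move of the TCP to a pose.
- robot.servo_line(position, ori=None, speed=0.15): straight line of the TCP; ori=None keeps the orientation; speed is the mean speed in m/s.
- robot.movej(angles): joint-space move.
- robot.move_gripper(opening): opening from 0.0 (shut) to 1.0 (fully open); the grip force is fixed at half the most; returns when the fingers have stopped.
- robot.dwell(seconds).
- robot.ik(position, orientation): joint angles nearest the present ones, or None.
- robot.grab_frame(name): name is "scene" or "top" or "wrist"; returns (picture, depth): 400x640x3 uint8, red, green, blue; 400x640 float32, m along the optical axis (not along the pixel's ray), 0 where there is no reading.
- robot.camera_info(name): a dict with "vfov" (degrees; the focal length in pixels is half the picture's height over the tangent of half this angle, whatever the lens; pixels are square), "cx", "cy" (the principal point, pixels), "view" (4x4, takes a point from world to camera coordinates); the wrist camera has in their place "T_tool_cam" (4x4, takes a point from camera to tool coordinates, whose origin is the TCP and whose axes are the flange's). Camera axes: x right, y down, z forward; pixel columns grow to the right and rows downward; lengths in m; the calibration is good to about 2 mm. A picture is of the moment at which its call begins: read the wrist's pose just before it. camera_info takes no time and is no camera call.
A pose or a line that the arm cannot do raises robot.Unreachable and nothing moves.
- robot.job_done(): hands the job in, once; it reports no verdict.
Readings, each from a call of its own:
- robot.read_t(): time.
- robot.read_qpos(): joint angles.
- robot.read_qvel(): joint speeds.
- robot.read_effort(): joint torques, N m.
- robot.read_position(): TCP position.
- robot.read_tcp_rot(): TCP orientation.
- robot.read_force(): force on the tool from outside, world axes, zero at the start.
- robot.read_ft_torque(): the same for the moment, N m.
- robot.read_grip_width(): opening from 0.0 (shut) to 1.0 (fully open).
Only numpy, scipy, OpenCV 4.12 (cv2) and the standard library are available. Lean on these libraries where they do the work, as an engineer would, in place of code of your own. Each camera call takes 0.05 s, during which the arm holds its last target. There are 200 camera calls.

## Task

The measuring stand rocks because the levelling foot under its black corner pad is too short. Slide shims under that foot one by one, flat ones first and then the tapered one pushed in gently just until it is snug, so that the stand no longer rocks; then set the steel block on the pad and let go: the stand must stay level with its feet on the table and the foot resting on the shims. Do not shove the stand out of its place or disturb the black sunglasses.

Things in the scene. Friction and masses are not known exactly. Their poses are not given: they have to be found in the camera images.
- stand: White measuring stand, 2.1 kg, loose on the table: plate 180 x 180 x 18 mm on four round-bottomed rubber feet 22 mm across at x, y = +-76 mm; plate underside 30 mm, top 48 mm above the table when level. Origin on the table under the plate's centre, z up. Three feet stand on the table, so it rests level; pressed at the short foot it rocks about the line through the feet at (76, 76) and (-76, -76).
- short_foot (a point): Point on the short foot's axis (stand's x = -76, y = +76, 107 mm from the rocking line) in the underside of the plate, 14 mm inside the plate's -x and +y edges; axes as the stand's. Unloaded, this foot hangs 7.6 to 14.6 mm above the table, different each time and to be felt. Shims can slide under it from the front (along the stand's +x) or from the left (along -y).
- pad (a point): Centre of the top of the black rubber pad, 60 x 60 mm, on the corner over the short foot, at stand's (-56, 56), 51 mm above the table, 79 mm from the rocking line; axes as the stand's. Pressing here with 3 to 5 N rocks the stand until the short foot touches what is under it, and then it is hard; released, it rocks back level.
- post (a point): Top of the post and head on the opposite corner of the stand (60, -60), 134 mm above the table: an obstacle. Below it a black box 50 x 50 mm; the head reaches along the stand's edge to (60, 20).
- flat_a: Flat aluminium shim, 90 (x) x 32 (y) x 4 mm, 60 g, lying on the table; origin at the centre of its underside.
- flat_b: A second flat shim, the same as flat_a. One or both flat shims are needed, under the tapered one.
- taper: Tapered aluminium shim 120 (x) x 32 (y) mm, 60 g; origin at the centre of its flat underside. Its top slopes evenly from 2 mm thick at the nose (+x end) to 10.5 mm at the other end. It holds by friction where it is left. Pushing it under the foot meets about 2 to 5 N when it becomes snug; pushed further it lifts the corner.
- block: Plain steel block 50 (x) x 44 (y) x 36 mm, 0.6 to 0.75 kg; origin at the centre of its underside. Heavy enough to rock the stand over if it is set on the pad without enough shims.
- sunglasses_a: Pair of black sunglasses, 140 mm wide, 42 mm high, standing open on the table to the right of the stand. Origin under the bridge; the temples reach 130 mm along its +x, away from the robot. Leave alone.
Not all that is in view belongs to the job. What is shaped like the flat_b but turquoise is not meant. Of the things that look like the taper, take the one that is farthest from the robot's base at the start.

How it is judged:
By the outcome, as a careful person would: the job done as asked, in the order asked, and still so for the second after the job is handed in, with the robot touching nothing.
It also fails if it takes over 72 s, if anything falls off the work surface, if the arm or the gripper's body presses on something with over 40 N, if the wrist force passes 120 N, or if a joint passes its speed limit or range.

## Working session

There is one attempt and no reset: what is moved stays moved. The work goes in short steps, each a Python script; the robot and the scene stay as the last script left them, time stands still between calls to the robot, and variables do not carry over. Pictures are saved under pics/ and viewed, about 8 in all and at most 12, crops included, and the job is handed in when it is done.

```bash
ls; mkdir -p pics; python3 - <<'E'
from rig import robot
import cv2, numpy as np
for n in ("scene","top"):
    p,d=robot.grab_frame(n); np.savez(f"pics/{n}0.npz",p=p,d=d)
    cv2.imwrite(f"pics/{n}0.png",p[:,:,::-1]); i=robot.camera_info(n); print(n,i["vfov"],i["cx"],i["cy"],np.round(i["view"],4).tolist())
print(robot.camera_info("wrist")); print(robot.read_t(), robot.read_tcp_rot(), robot.read_force())
E
```

```text
pics
scene 52.881670919996075 320.85551413264113 195.12182549421215 [[-0.7839, 0.6207, 0.0132, 0.4718], [0.4068, 0.5295, -0.7444, -0.1376], [-0.4691, -0.5782, -0.6676, 1.5564], [0.0, 0.0, 0.0, 1.0]]
top 42.11845012631187 315.40515193742624 199.71240823861785 [[0.0311, -0.9995, -0.0013, -0.0272], [-0.977, -0.0301, -0.2111, 0.5773], [0.211, 0.0079, -0.9775, 1.4908], [0.0, 0.0, 0.0, 1.0]]
{'vfov': 66.36658184374016, 'cx': 316.0251898062546, 'cy': 203.3203219172622, 'T_tool_cam': array([[-1.84414584e-05, -9.51859323e-01, -3.06535200e-01,
         8.32962829e-02],
       [ 9.99999976e-01, -8.39740400e-05,  2.00596913e-04,
        -7.36522880e-04],
       [-2.16681041e-04, -3.06535189e-01,  9.51859302e-01,
        -1.58485761e-01],
       [ 0.00000000e+00,  0.00000000e+00,  0.00000000e+00,
         1.00000000e+00]])}
0.1 [[ 9.42445363e-01 -3.34359944e-01 -4.06513460e-04]
 [-3.34360173e-01 -9.42444212e-01 -1.47690126e-03]
 [ 1.10700367e-04  1.52782066e-03 -9.99998827e-01]] [-0.76685505  0.47332964  1.01585565]
```

View pics/top0.png

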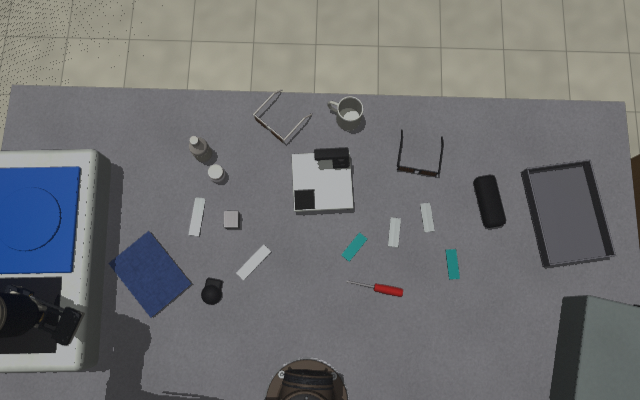

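View pics/scene0.png

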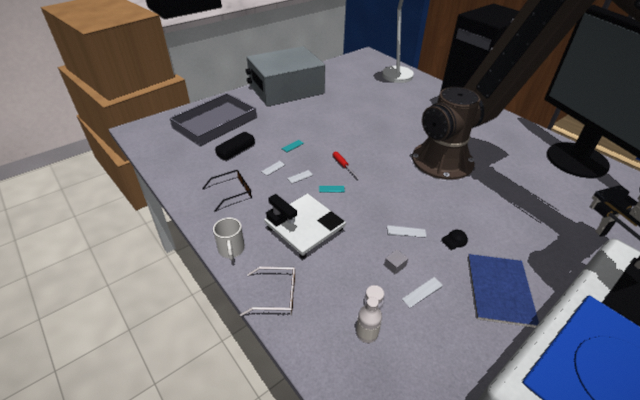

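```bash
cat > h.py <<'E'
import numpy as np, cv2
from rig import robot
def cam(n):
    i=robot.camera_info(n); f=200/np.tan(np.radians(i["vfov"]/2)); return f,i
def pose(n):
    """camera-to-world matrix"""
    f,i=cam(n)
    if n!="wrist": return f,i["cx"],i["cy"],np.linalg.inv(i["view"])
    T=np.eye(4); T[:3,:3]=robot.read_tcp_rot(); T[:3,3]=robot.read_position()
    return f,i["cx"],i["cy"],T@i["T_tool_cam"]
def ray(c,uv,z):
    f,cx,cy,T=c; uv=np.atleast_2d(uv).astype(float)
    d=np.c_[(uv[:,0]-cx)/f,(uv[:,1]-cy)/f,np.ones(len(uv))]@T[:3,:3].T; o=T[:3,3]
    return o+d*((z-o[2])/d[:,2])[:,None]
def cloud(c,depth):
    f,cx,cy,T=c; v,u=np.mgrid[:400,:640]
    p=np.dstack([(u-cx)/f*depth,(v-cy)/f*depth,depth]); return p@T[:3,:3].T+T[:3,3]
def grab(n):
    c=pose(n); p,d=robot.grab_frame(n); return c,p,d
def blobs(mask,amin):
    cs,_=cv2.findContours(mask.astype(np.uint8),cv2.RETR_EXTERNAL,cv2.CHAIN_APPROX_NONE)
    return [c[:,0,:] for c in cs if cv2.contourArea(c)>=amin]
def rect(c,cnt,z):
    """centre, long, short (mm), angle of long axis (deg, -90..90) on plane z"""
    P=(ray(c,cnt,z)[:,:2]*1000).astype(np.float32); (x,y),(w,h),a=cv2.minAreaRect(P)
    if w<h: w,h,a=h,w,a+90
    return np.array([x,y])/1000,w,h,(a+90)%180-90
def R(yaw):
    """tool down; jaw axis (tool y) at yaw+90 deg in world, tool x along yaw"""
    a=np.radians(yaw); x=np.array([np.cos(a),np.sin(a),0]); z=np.array([0,0,-1.]); return np.c_[x,np.cross(z,x),z]
E
python3 - <<'E'
from h import *
f=np.load("pics/top0.npz"); p,d=f["p"],f["d"]; c=pose("top")
hsv=cv2.cvtColor(p,cv2.COLOR_RGB2HSV); C=cloud(c,d)
m=((hsv[...,1]<40)&(hsv[...,2]>140)); m[:, :150]=0; m[:90]=0; m[330:]=0; m[:,500:]=0
for b in blobs(m,60):
    xy,w,h,a=rect(c,b,.005); mk=np.zeros((400,640),np.uint8); cv2.drawContours(mk,[b[:,None]],-1,1,-1)
    print(b.mean(0).round(), xy.round(3),"r%.3f"%np.hypot(*xy),"%.0fx%.0f a%.1f"%(w,h,a),"z",np.percentile(C[mk>0][:,2],[10,50,90]).round(4), "hsv",hsv[mk>0].mean(0).round())
print("table z",np.median(C[240:270,300:340,2]))
b=max(blobs(m,500),key=len); print("stand top",rect(c,b,.048), rect(c,cv2.convexHull(b)[:,0],.048))
k=(hsv[...,2]<60); k[:185]=0;k[215:]=0;k[:,:285]=0;k[:,325:]=0
for b in blobs(k,80): print("pad",b.mean(0),rect(c,b,.051))
a=cv2.resize(p[185:290,175:280],None,fx=4,fy=4,interpolation=cv2.INTER_CUBIC); b=cv2.resize(p[185:290,345:450],None,fx=3.5,fy=4,interpolation=cv2.INTER_CUBIC)
cv2.imwrite("pics/crop1.png",np.hstack([a,b])[:,:800,::-1])
E
```

```text
[253. 262.] [0.393 0.174] r0.430 118x32 a-42.5 z [0.0004 0.006  0.0113] hsv [101.   4. 174.]
[394. 232.] [ 0.498 -0.252] r0.558 89x31 a-5.1 z [-0.0009  0.0044  0.009 ] hsv [ 83.   7. 166.]
[230. 219.] [0.523 0.25 ] r0.580 48x40 a3.6 z [0.0318 0.0357 0.0406] hsv [106.   4. 151.]
[427. 217.] [ 0.547 -0.354] r0.651 89x31 a8.0 z [0.0001 0.0048 0.0088] hsv [ 82.   7. 162.]
[196. 217.] [0.527 0.356] r0.636 118x32 a-5.7 z [0.0007 0.0062 0.012 ] hsv [ 93.   5. 174.]
[215. 171.] [0.673 0.31 ] r0.741 44x44 a-42.9 z [0.0511 0.0552 0.0589] hsv [ 43.   6. 173.]
[320. 184.] [ 0.653 -0.026] r0.654 183x183 a-85.2 z [0.0433 0.0477 0.0522] hsv [ 98.   4. 176.]
[352. 114.] [ 0.877 -0.115] r0.885 81x42 a-75.8 z [0.0016 0.0067 0.0907] hsv [ 42.   7. 171.]
[471.  93.] [ 0.958 -0.501] r1.081 186x24 a-88.3 z [-0.7583 -0.7487 -0.7385] hsv [ 26.  28. 155.]
[410.  92.] [ 0.955 -0.303] r1.002 198x17 a-88.3 z [-0.7586 -0.7489 -0.7386] hsv [ 25.  28. 152.]
[346.  91.] [ 0.951 -0.097] r0.956 201x14 a-88.3 z [-0.7584 -0.7488 -0.7391] hsv [ 26.  28. 159.]
table z -0.0001554956723988088
stand top (array([ 0.64198779, -0.02633444]), 177.81192016601562, 177.55555725097656, -85.16291809082031) (array([ 0.64198779, -0.02633444]), 177.81192016601562, 177.55555725097656, -85.16291809082031)
pad [304.         199.44444444] (array([0.57991071, 0.02498674]), 58.46508026123047, 54.39534378051758, 2.2572436332702637)
```

View pics/crop1.png

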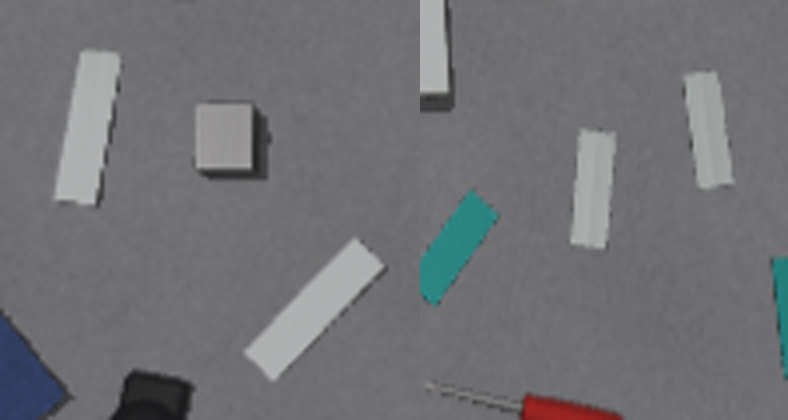

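```bash
cat >> h.py <<'E'
YAW=4.8; S=np.array([.642,-.0263])
def W(lx,ly):
    """stand coordinates (m) to world xy"""
    a=np.radians(YAW); return S+np.array([[np.cos(a),-np.sin(a)],[np.sin(a),np.cos(a)]])@[lx,ly]
def P(xy,z): return np.array([xy[0],xy[1],z])
E
python3 - <<'E'
from h import *
f=np.load("pics/top0.npz"); p,d=f["p"],f["d"]; c=pose("top"); C=cloud(c,d)
q=C[185:250,185:212].reshape(-1,3)
a=np.radians(-5.7); u=np.array([np.cos(a),np.sin(a)]); r=q[:,:2]-[.527,.356]; s=r@u; t=r@[-u[1],u[0]]
k=(abs(s)<.054)&(abs(t)<.012); print("taper slope dz/ds",np.polyfit(s[k],q[k,2],1),k.sum())
t0=robot.read_t(); robot.move_gripper(0.); print("grip",robot.read_t()-t0)
xy=W(-.056,.056); Rp=R(YAW-45)
robot.goto(P(xy,.075),Rp); print("goto",robot.read_t()-t0)
robot.servo_line(P(xy,.055),speed=.08); robot.dwell(.15)
F0=np.mean([robot.read_force() for _ in range(5)],0); z=.055; L=[]
while z>.033:
    z-=.001; robot.servo_line(P(xy,z),speed=.02); F=robot.read_force()-F0; pz=robot.read_position()[2]; L.append((round(pz*1000,2),round(F[2],1)))
    if F[2]>12: break
print(L,F); robot.servo_line(P(xy,.075),speed=.1); print(robot.read_t()-t0,robot.read_t())
E
```

```text
taper slope dz/ds [-0.06548679  0.0061041 ] 263
grip 1.4249999999999998
goto 3.9833000000000003
[(np.float64(54.16), np.float64(1.6)), (np.float64(52.96), np.float64(1.6)), (np.float64(51.9), np.float64(0.9)), (np.float64(50.93), np.float64(0.6)), (np.float64(50.43), np.float64(5.9)), (np.float64(49.5), np.float64(7.4)), (np.float64(48.49), np.float64(7.5)), (np.float64(47.47), np.float64(8.4)), (np.float64(46.47), np.float64(8.1)), (np.float64(45.44), np.float64(7.6)), (np.float64(45.02), np.float64(13.9))] [-6.68535695  5.5515269  13.87173418]
7.741700000000001 7.8417
```

```bash
cat >> h.py <<'E'
def pick(xy,yaw,z,opening,lift=.12):
    robot.move_gripper(opening); robot.goto(P(xy,.07),R(yaw)); robot.servo_line(P(xy,z),speed=.1)
    robot.move_gripper(0.); w=robot.read_grip_width()*88; robot.servo_line(P(xy,lift),speed=.2); print("width mm",w,robot.read_grip_width()*88,"t",robot.read_t())
E
python3 - <<'E'
from h import *
a=np.radians(-5.1); u=np.array([np.cos(a),np.sin(a)])
pick(np.array([.498,-.252])-.033*u,-5.1,.0018,.6)
q=W(-.192,.077)
robot.goto(P(q,.12),R(YAW)); print(robot.read_t())
c,p,d=grab("wrist"); cv2.imwrite("pics/w1.png",p[:,:,::-1]); np.savez("pics/w1.npz",p=p,d=d,T=c[3])
E
```

```text
width mm 30.780086596653202 30.581496492967226 t 12.0833
13.1833
```

View pics/w1.png

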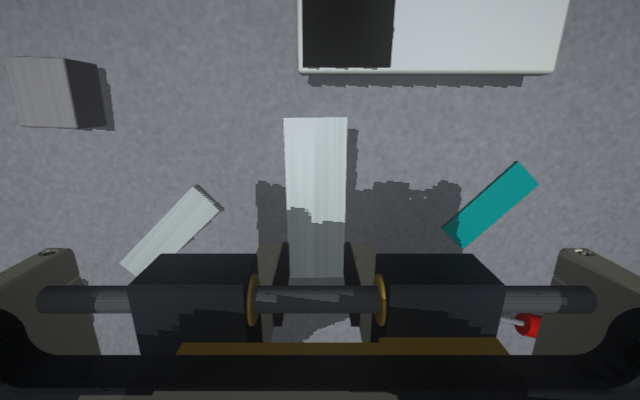

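```bash
python3 - <<'E'
from h import *
f=np.load("pics/w1.npz"); c=(*pose("wrist")[:3],f["T"]); hsv=cv2.cvtColor(f["p"],cv2.COLOR_RGB2HSV)
q=ray(c,[[300,69],[555,69]],.048); print(q, W(-.09,.09),W(-.09,-.09)); e=q[1]-q[0]; print(np.hypot(*e[:2]),np.degrees(np.arctan2(e[1],e[0]))+90)
print(ray(c,[[316,118]],.118), robot.read_position(), robot.read_force())
E
```

```text
[[ 0.54990579  0.0544861   0.048     ]
 [ 0.56463556 -0.12136289  0.048     ]] [0.54478464 0.05585335] [ 0.55984665 -0.12351536]
0.17646481845501857 4.788133459242658
[[0.52108539 0.04097638 0.118     ]] [0.4442873  0.03358225 0.1196169 ] [ 0.28200753  0.26634182 -0.65295738]
```

```bash
sed -i 's/S=np.array(\[.642,-.0263\])/S=np.array([.645,-.0263])/' h.py; cat >> h.py <<'E'
def log(m): print(m,"pos",robot.read_position().round(4),"F",robot.read_force().round(1),"t",round(robot.read_t(),2))
E
python3 - <<'E'
from h import *
q=W(-.195,.076); robot.servo_line(P(q,.0035),R(YAW),speed=.2); log("down")
q=W(-.126,.076); robot.servo_line(P(q,.0035),speed=.1); log("in")
robot.servo_line(P(q,.0018),speed=.03); robot.move_gripper(.55); log("rel")
robot.servo_line(P(q,.10),speed=.25)
# taper: grip near its thick (robot-side) end
a=np.radians(-5.7); u=np.array([np.cos(a),np.sin(a)])
robot.goto(P(np.array([.527,.356])-.047*u,.11),R(-5.7)); log("over taper")
c,p,d=grab("wrist"); cv2.imwrite("pics/w2.png",p[:,:,::-1]); np.savez("pics/w2.npz",p=p,d=d,T=c[3])
E
```

```text
down pos [0.4444 0.0324 0.0031] F [-0.4 -0.4 -0.4] t 13.97
in pos [0.5124 0.0386 0.0034] F [-0.1 -0.2 -1.1] t 14.81
rel pos [0.5131 0.0389 0.0018] F [0.  0.4 1.2] t 15.62
over taper pos [0.4802 0.3595 0.1094] F [-0.3  0.1 -0.3] t 17.39
```

View pics/w2.png

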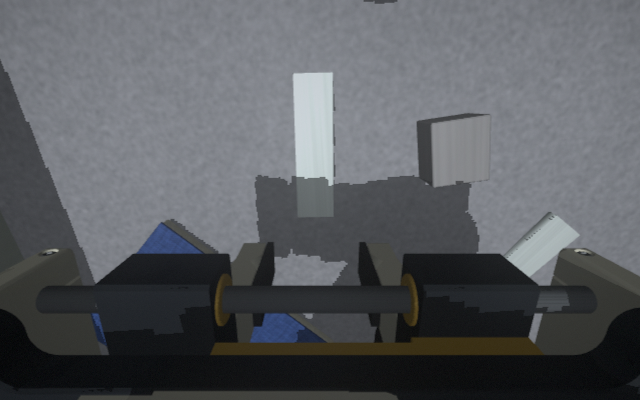

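```bash
cat > a.py <<'E'
from h import *
a=np.radians(-5.7); u=np.array([np.cos(a),np.sin(a)]); xy=np.array([.527,.356])-.047*u
robot.servo_line(P(xy,.003),R(-5.7),speed=.15); robot.move_gripper(0.); print(robot.read_grip_width()*88); robot.servo_line(P(xy,.09),speed=.2)
robot.goto(P(W(-.231,.076),.06),R(YAW)); log("front")
c,p,d=grab("wrist"); cv2.imwrite("pics/w3.png",p[:,:,::-1]); np.savez("pics/w3.npz",p=p,d=d,T=c[3])
E
python3 a.py
```

```text
31.375391828814816
front pos [0.4095 0.0309 0.0602] F [ 0.2 -0.3 -0.2] t 20.61
```

View pics/w3.png

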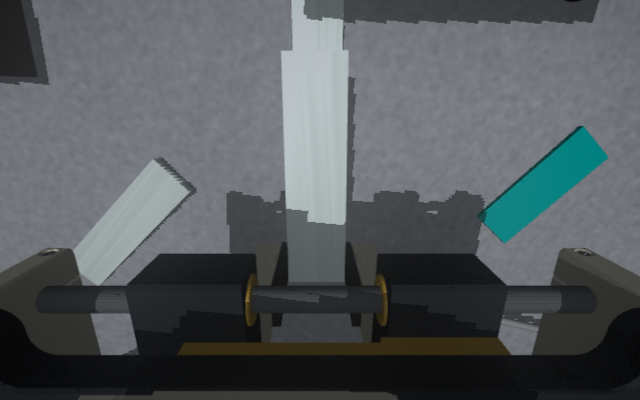

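```bash
cat > b.py <<'E'
from h import *
f=np.load("pics/w3.npz"); c=(*pose("wrist")[:3],f["T"]); n=ray(c,[[315,52]],.060)[0]; off=np.hypot(*(n[:2]-robot.read_position()[:2])); print("nose ahead of TCP",off,"flat mid near row20",ray(c,[[292,25],[343,25]],.004))
g=lambda nose: W(nose-.107,.076)
robot.servo_line(P(g(-.115),.0085),R(YAW),speed=.15); log("down")
robot.servo_line(P(g(-.095),.0075),speed=.06); log("low"); F0=robot.read_force()
nose=-.095
while nose<-.064:
    nose+=.004; robot.servo_line(P(g(nose),.0075),speed=.06); F=robot.read_force()-F0
    if F[0]<-1.8: break
print("nose",nose,F)
robot.servo_line(P(g(nose),.0070),speed=.03); robot.move_gripper(.55); log("rel")
robot.servo_line(P(W(nose-.120-.018,.076),.0085),speed=.08); robot.move_gripper(0.); log("behind")
E
python3 b.py
```

```text
nose ahead of TCP 0.10723910370254473 flat mid near row20 [[0.53854647 0.05752007 0.004     ]
 [0.54120868 0.0259522  0.004     ]]
down pos [0.4175 0.0312 0.0085] F [-0.6  0.9 -1. ] t 21.16
low pos [0.4376 0.0325 0.0076] F [ 0.  -0.5  0.5] t 21.64
nose -0.06299999999999997 [ 0.83159962 -0.39758505  0.87508864]
rel pos [0.4691 0.0352 0.0069] F [-0.8 -0.3  0.5] t 24.45
behind pos [0.4383 0.0326 0.0085] F [ 0.7 -0.3  0.1] t 25.93
```

```bash
cat > c.py <<'E'
from h import *
a=np.radians(YAW); u=np.array([np.cos(a),np.sin(a)])
def fx():
    L=[]
    for _ in range(4): robot.dwell(.01); L.append(robot.read_force()[:2]@u)
    return np.mean(L)
robot.dwell(.1); f0=np.mean([fx() for _ in range(3)]); s=-.201; L=[]
robot.servo_line(P(W(-.194,.076),.0085),speed=.05); s=-.194
while s<-.140:
    s+=.001; robot.servo_line(P(W(s,.076),.0085),speed=.03); f=fx()-f0; L.append((round(s*1000),round(float(f),1)))
    if f<-2.6: break
print(L); log("end")
c,p,d=grab("top"); cv2.imwrite("pics/t2.png",cv2.resize(p[120:270,230:400],None,fx=4,fy=4,interpolation=cv2.INTER_CUBIC)[:,:,::-1]); np.savez("pics/t2.npz",p=p,d=d)
E
python3 c.py
```

```text
[(-193, 0.2), (-192, 0.2), (-191, -0.3), (-190, 0.1), (-189, -0.0), (-188, 0.3), (-187, 0.1), (-186, 0.2), (-185, -0.1), (-184, -0.1), (-183, -0.0), (-182, -0.3), (-181, 0.3), (-180, 0.5), (-179, -0.0), (-178, 0.3), (-177, -0.5), (-176, -1.8), (-175, -2.3), (-174, -3.1)]
end pos [0.4651 0.0348 0.0084] F [-3.4 -0.2  1.4] t 32.08
```

```bash
cat > d.py <<'E'
from h import *
f=np.load("pics/top0.npz"); hsv=cv2.cvtColor(f["p"],cv2.COLOR_RGB2HSV); m=(hsv[...,1]<40)&(hsv[...,2]>125); m[:, :215]=0; m[:,248:]=0; m[:205]=0; m[:200]=0; m[235:]=0
c=pose("top"); b=max(blobs(m,60),key=len); xy,w,h,a=rect(c,b,.036); print(xy,w,h,a)
if abs(a)>45: a=a-90*np.sign(a)
assert np.hypot(*(xy-[.52,.25]))<.02 and abs(a)<15
robot.servo_line(P(W(-.190,.076),.0085),speed=.1); robot.servo_line(P(W(-.190,.076),.10),speed=.25)
robot.move_gripper(.85); robot.goto(P(xy,.09),R(a)); log("over")
c,p,d=grab("wrist"); np.savez("pics/w4.npz",p=p,d=d,T=c[3]); 
robot.servo_line(P(xy,.010),speed=.12); log("at"); robot.move_gripper(0.); print("w",robot.read_grip_width()*88)
robot.servo_line(P(xy,.12),speed=.2); q=W(-.056,.056); robot.goto(P(q,.12),R(YAW)); log("above pad")
c,p,d=grab("wrist"); cv2.imwrite("pics/w5.png",p[:,:,::-1])
E
python3 d.py
```

```text
[0.51761151 0.24511734] 47.21641159057617 39.32252883911133 3.6077356338500977
over pos [0.5172 0.2451 0.0896] F [ 0.1 -0.8 -0.2] t 35.12
at pos [0.5181 0.2452 0.0106] F [0.2 0.1 0.2] t 35.99
w 43.428382878803575
above pad pos [0.5839 0.0241 0.1187] F [ 0.2  0.5 -7.5] t 38.22
```

View pics/w5.png

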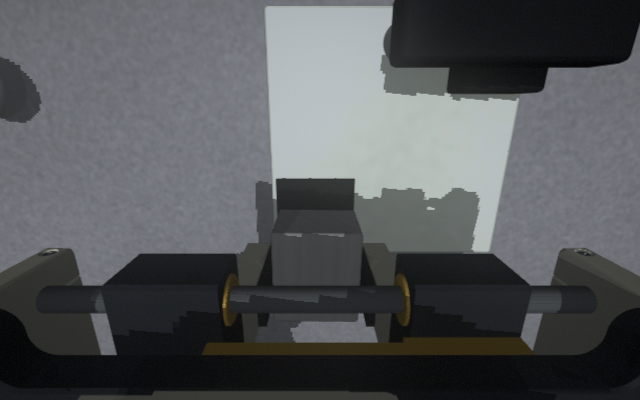

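View pics/t2.png

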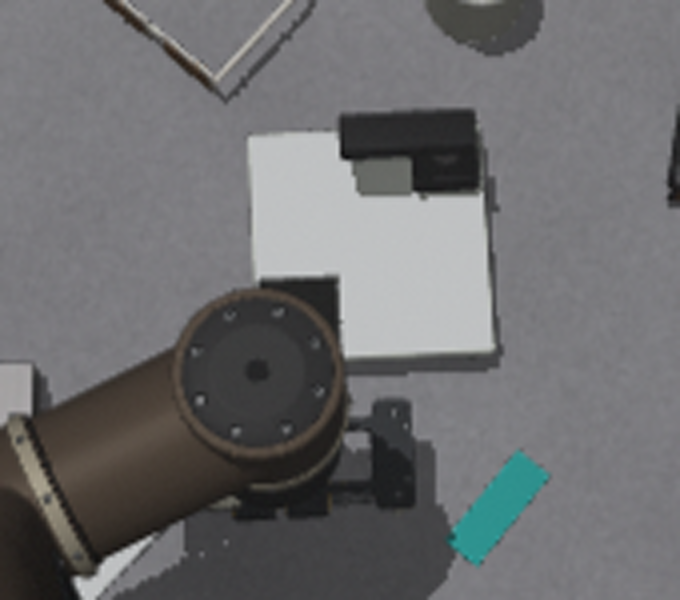

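```bash
cat > e.py <<'E'
from h import *
c=pose("wrist"); e=ray(c,[[277,179],[354,179]],.051); print(e, W(-.026,.086),W(-.026,.026))
a=np.radians(YAW); u=np.array([np.cos(a),np.sin(a)]); v=np.array([-u[1],u[0]])
mid=e.mean(0)[:2]; q=mid-.030*u; d=q-W(-.056,.056); print("pad centre",q,"diff",d)
q=W(-.056,.056)+np.clip(d,-.006,.006)
robot.servo_line(P(q,.0655),speed=.1); robot.dwell(.15); F0=np.mean([robot.read_force() for _ in range(5)],0); z=.0655; L=[]
while z>.057:
    z-=.0007; robot.servo_line(P(q,z),speed=.02); robot.dwell(.03); F=np.mean([robot.read_force() for _ in range(3)],0)-F0; L.append((round(robot.read_position()[2]*1000,1),round(float(F[2]),1)))
    if F[2]>4.5: break
print(L); log("set")
E
python3 e.py
```

```text
[[ 0.61140997  0.05747568  0.051     ]
 [ 0.61628683 -0.00072414  0.051     ]] [0.61189489 0.05722276] [ 0.61691556 -0.00256681]
pad centre [0.58395361 0.02586543] diff [-0.00055683  0.00104779]
[(np.float64(65.0), -0.2), (np.float64(64.1), -0.4), (np.float64(63.3), -0.1), (np.float64(62.6), 0.5), (np.float64(62.0), 0.3), (np.float64(61.3), 0.1), (np.float64(60.8), 2.8), (np.float64(60.7), 12.3)]
set pos [0.5841 0.0259 0.0607] F [-5.3  1.1  5.4] t 41.38
```

```bash
cat > f.py <<'E'
from h import *
x=robot.read_position()[:2]; robot.servo_line(P(x,.0610),speed=.02); log("unload"); robot.move_gripper(.8); log("open")
robot.servo_line(P(x,.16),speed=.15); robot.goto(P([.45,.12],.20),R(YAW+30)); log("away")
c,p,d=grab("scene"); a=cv2.resize(p[170:270,245:385],None,fx=4,fy=4,interpolation=cv2.INTER_CUBIC)
robot.goto(P([.40,.30],.20),R(YAW)); c,p,d=grab("top"); np.savez("pics/t3.npz",p=p,d=d); b=cv2.resize(p[140:240,270:370],None,fx=4,fy=4,interpolation=cv2.INTER_CUBIC)
cv2.imwrite("pics/end.png",np.hstack([a,b])[:,:800,::-1] if a.shape[1]+b.shape[1]<=800 else cv2.resize(np.hstack([a,b]),(800,333))[:,:,::-1])
C=cloud(c,d); hsv=cv2.cvtColor(p,cv2.COLOR_RGB2HSV); k=(hsv[...,1]<40)&(hsv[...,2]>140)&(abs(C[...,2]-.048)<.012); k[:150]=0;k[215:]=0;k[:,:288]=0;k[:,360:]=0
q=C[k]; l=(q[:,:2]-S)@np.array([[np.cos(np.radians(YAW)),-np.sin(np.radians(YAW))],[np.sin(np.radians(YAW)),np.cos(np.radians(YAW))]]); q=np.c_[l,q[:,2]]; w=(abs(q[:,:2])<.085).all(1); A=np.c_[q[w,:2],np.ones(w.sum())]; print("plane slopes,z",np.linalg.lstsq(A,q[w,2],rcond=None)[0]); log("")
E
python3 f.py
```

```text
unload pos [0.5842 0.026  0.0608] F [-1.5  1.2 -3.1] t 41.62
open pos [0.5841 0.0259 0.061 ] F [-0.1  0.4 -0.4] t 42.31
away pos [0.4497 0.1203 0.1997] F [-0.  -0.4 -0.2] t 43.83
plane slopes,z [ 0.00258172 -0.00371971  0.04793406]
 pos [0.4005 0.299  0.1995] F [-0.   0.1  0.5] t 44.77
```

View pics/end.png

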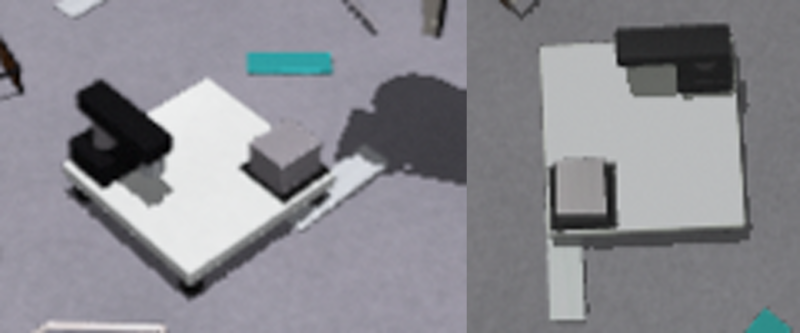

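```bash
python3 - <<'E'
from h import *
c=pose("top"); a=np.radians(YAW); M=np.array([[np.cos(a),-np.sin(a)],[np.sin(a),np.cos(a)]])
for n in("top0","t3"):
    f=np.load(f"pics/{n}.npz"); p,d=f["p"],f["d"]; C=cloud(c,d); hsv=cv2.cvtColor(p,cv2.COLOR_RGB2HSV)
    w=(hsv[...,1]<40)&(hsv[...,2]>140); l=(C[...,:2]-S)@M; k=w&(abs(C[...,2]-.048)<.025)&(abs(l)<.085).all(2)&~((l[...,0]<-.02)&(l[...,1]>.02))
    A=np.c_[l[k],np.ones(k.sum())]; s,r,*_=np.linalg.lstsq(A,C[k][:,2],rcond=None); se=np.sqrt(r[0]/k.sum()*np.diag(np.linalg.inv(A.T@A)))
    w[:150]=0;w[214:]=0;w[:,:288]=0;w[:,360:]=0; L=ray(c,np.argwhere(w)[:,::-1],.048)
    far=[cv2.fitLine(np.array([[r,np.flatnonzero(w[r,:])[-1]] for r in range(175,205)],np.float32),cv2.DIST_HUBER,0,.01,.01).ravel()]
    print(n,s.round(4),se.round(4),"right edge",np.round(far,2),"rows",np.flatnonzero(w[:,330])[[0,-1]])
E
```

```text
top0 [ 0.0015 -0.0021  0.0478] [0.0021 0.0019 0.0001] right edge [[1.000e+00 8.000e-02 1.894e+02 3.511e+02]] rows [169 208]
t3 [ 0.0021 -0.0034  0.0479] [0.0021 0.0019 0.0001] right edge [[1.000e+00 5.000e-02 1.949e+02 3.517e+02]] rows [169 208]
```

```bash
python3 -c "
from h import *
log('final'); robot.job_done()"
```

```text
final pos [0.4005 0.299  0.1995] F [-0.   0.1  0.5] t 44.77
the job is handed in; nothing more can be done
```

The stand is shimmed, the steel block is on its pad, and the job was handed in at 44.8 s of the 72 s allowed.

- **Gap:** Pressing the pad put the short foot about 8 mm above the table. That leaves room for one flat shim plus the taper; two flats and the taper's 2 mm nose would not have fitted.
- **Shims:** I slid in the white flat nearer the stand from the front. Then I laid the taper that started farther from the robot on it, let go, and pushed it with shut fingers. It turned snug at 3.1 N with its nose about 31 mm past the foot axis, which implies a gap of about 8.2 mm and agrees with the press.
- **Block:** It went down centred on the pad, and the force rose to 12 N at the expected height with no sinking. I then eased off and released it.

**Last checks:**
- The depth fit of the stand's top matches the first picture within its noise (slopes of 0.002 and -0.003, give or take 0.002). That noise means I can only say it is level to about 0.3 mm at the foot.
- The stand's edges are where they were at the start, to within a pixel in the top camera. An earlier close wrist view put the front edge 3–5 mm from my first estimate. I treated that as measurement error and did not check whether the first press had nudged the stand.
- The arm never went near the sunglasses, but I did not measure them again at the end.

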